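# Gauge the long eyelet punch

## Robot

A 7-joint arm with a two-finger parallel gripper is mounted at the origin on the work surface. World frame = base frame: x ahead of the robot, y to its left, z up, the work surface at z = 0. Lengths are in m, angles in rad, forces in N, time in s.
With the tool pointing down it reaches from about 0.4 to 0.875 m from the base axis. Payload 4.4 kg.
Tool frame: the origin (TCP) lies at the very end of the fingers, on their centre line; the grasp point (between the pads) lies bot.grasp_offset behind it (bot.grasp_offset is the distance from the TCP to the grasp point, in m); z points along the fingers, y is the line along which they close (so a half turn about z gives the same grasp; the last joint's range is limited). The gripper opens to 85 mm and grips with 20 to 120 N. Pads are 22 mm wide; open, the fingers measure 114 mm over their backs; the gripper's body (76 mm by 85 mm) begins 54 mm behind the grasp point. The pads swing forward as they close: fully open they stand 13 mm farther back than shut.
Start: joints at [-1.227, 0.628, 0.038, 1.517, -0.027, 0.996, -0.02], TCP at [0.259, 0.596, 0.231] pointing down, gripper open.
Joint ranges: [-3.06, 3.06], [-0.37, 2.12], [-1.25, 1.32], [0.18, 2.47], [-1.1, 4.24], [0.23, 1.98], [-2.94, 2.94]. Speed limits (rad/s): [2.57, 2.57, 3.14, 3.14, 3.14, 3.14, 3.14].

## Interface

Orientations are given as a rotation vector (axis times angle).
In Python, from cell import bot gives the robot as it stands.
- The arm moves only by the tool move_arm, never from a script. Its argument "steps" is one flat list of numbers, 7 for each row, row after row: the finger opening in cm, from 0 to 8.54, then the shift along the tool's x, y, z in cm, then the turn, a rotation vector about the tool's x, y, z in degrees. A call has 1 to 10 rows; each row shifts and turns the commanded pose from where the row before left it, along the tool's axes as they then stand; what a row does not reach is not made up. A row lasts 1/8 s, in which the tool goes at most 62.5 mm and 10.7 degrees, less where a joint would pass 70% of its speed; a pose out of reach is approached as far as the arm can. A call with a gripper value outside its range is refused whole. The fingers move at their own pace and stop on an object; "newtons" is the grip in N (left out, the last holds). Time passes only in rows, so rows that do not move let the fingers close. It gives the time, the measured TCP pose, the force, the opening and the grip force at its end, in the units of the state.
- bot.state(): the state, without advancing time (a new reading comes with each control period).
- bot.grab_frame(name): name is "scene" or "top" or "wrist"; returns a dict with "pixels" (420x560x3 uint8, red, green, blue), "range_z" (420x560 float32, m along the optical axis (not along the pixel's ray), 0 where there is no reading), "camera_matrix" (3x3 intrinsics, pixels), "R" (3x3) and "t" (3): a world point X has camera coordinates R X + t; the wrist camera has in their place "mount" (4x4, takes a point from camera to tool coordinates, whose origin is the TCP and whose axes are the flange's). Camera axes: x right, y down, z forward; pixel columns grow to the right and rows downward; lengths in m; the calibration is good to about 2 mm. A picture is of the moment at which its call begins: read the wrist's pose just before it.
- bot.sign_off(): hands the job in; it is judged then, once.
The state is a dict: "clock": time; "joints": joint angles; "qd": joint speeds; "tau": joint torques, N m; "eef_pos": TCP position; "tcp_rot": TCP orientation; "wrist_force": force on the tool from outside, world axes, zero at the start; "moment": the same for the moment, N m; "gripper_width": finger opening in m; "grasp_force": force on a finger pad.
Only numpy, scipy, OpenCV 4.12 (cv2) and the standard library are available. Lean on these libraries where they do the work, as an engineer would, in place of code of your own. Each camera call takes 0.05 s, during which the arm holds its last target. There are 200 camera calls.

## Task

Check the eyelet press's long punch for wear in the ring gauge: first zero the gauge by twisting the console's spring-return knob clockwise to its stop and letting it go so that it springs back. Then take the long square-headed punch out of the wooden rack and lower it tip-down through the gauge's ring without ever touching the gauge, until its tip is about half-way between the ring and the base plate. Finish holding it there, still, upright and centred in the ring, gripped only by the robot, and leave the other two punches, the spool and the tin as they were.

Things in the scene. Friction and masses are not known exactly. Their poses are not given: they have to be found in the camera images.
- zero_knob (a joint): turn of the console's black knob, rad: 0 at rest, grows clockwise seen from above, hard stop at 1.2. A spring (0.06 N m per rad, no friction) brings it back to 0 when it is let go
- knob_grip (a point): middle of the black knob's grip bar, on its upright turning axis, 86 mm above the bench. The bar is 46 mm long along this point's x, 12 mm thick along y, and reaches from 62 to 98 mm above the bench, on a 48 mm disc; this frame turns with the knob
- punch_center (a point): half-way up the long steel punch, 80 mm from its tip, z up along it. 160 mm long, 0.15 to 0.31 kg; round stem 12 mm thick, the top 36 mm a square head 20 by 20 mm (faces across this x and y). The only square head and much the tallest of three. Starts upright with a little play in one of the rack's holes, tip down 15 mm above the bench, head 139 to 175 mm above it
- punch_head (a point): middle of the long punch's square head, 142 mm from its tip, on its axis: the place to grip; same axes as punch_center
- punch_tip (a point): lower end of the long punch, on its axis
- ring_center (a point): centre of the gauge ring's bore, on its upright axis, half-way through the ring, 110 mm above the bench. Ring 20 mm thick (100 to 120 mm above the bench), outside diameter 52 mm, bore 28 mm, open right through; the top of the base plate is 80 mm below the ring's underside
- rack: wooden rack, 180 mm (its x) by 55 by 50 mm high, origin under its centre, fixed to the bench; three upright square blind holes 16 mm wide and 35 mm deep at x = -60, 0 and +60 mm, a punch in each
- short_punch_a_center (a point): half-way up a short steel punch in the rack, 88 mm long, round 26 mm head, top about 103 mm above the bench; leave alone
- short_punch_b_center (a point): half-way up the other short steel punch in the rack, 88 mm long, round 20 mm head, top about 103 mm above the bench; leave alone
- spool: white plastic thread spool, 54 mm wide, 60 mm high, standing; origin under its centre; leave alone
- eyelet_tin: steel tin, 66 mm wide, 50 mm high; origin under its centre; leave alone
- console: grey readout console fixed to the bench, 200 by 140 mm, top face 50 mm above the bench; origin at bench level under the knob's axis. It reaches from -70 to 130 mm in its x and 70 mm either way in y; a display housing rises to 80 mm above the bench from x = 90 mm on
- gauge: the ring gauge, fixed to the bench; origin at bench level under the bore's axis. Grey base plate, top 20 mm above the bench, 60 mm either way in x, -60 to 130 mm in y. Steel column at y = 82 to 116 mm, 134 mm high, carries the ring by an arm 30 mm wide level with the ring
There are look-alikes about, which are no part of the job. Leave any orange look-alike of the part that bears punch_center alone.

How it is judged:
By the outcome, as a careful person would: the job done as asked, in the order asked, and still so for the second after the job is handed in, while the arm keeps its last pose, push and grip.
It also fails if it takes over 59 s, if anything falls off the work surface, if the arm or the gripper's body presses on something with over 40 N, if the wrist force passes 120 N, or if a joint passes its speed limit or range.

## Working session

There is one attempt and no reset: what is moved stays moved. The work goes in short steps, Python scripts to look and compute and a tool call to move; the robot and the scene stay as the last step left them, time stands still between calls to the robot, and variables do not carry over. Pictures are saved under pics/ and viewed, at most 10 in all, crops included, and the job is handed in when it is done.

Besides the shell and the picture viewer there is one more tool, called in YAML: its name, and indented under it one key for each argument. move_arm: Moves the arm, as the interface text tells. Its arguments: {"type":"object","properties":{"steps":{"type":"array","items":{"type":"number"}},"newtons":{"type":"number"}},"required":["steps"]}

```bash
mkdir -p pics
python3 - <<'E'
from cell import bot
import cv2,numpy as np
s=bot.state();print(s['clock'],s['eef_pos'],s['tcp_rot'],bot.grasp_offset)
for n in("scene","top"):
    f=bot.grab_frame(n);np.savez(f'{n}.npz',**f)
    cv2.imwrite(f'pics/{n}.png',f['pixels'][:,:,::-1])
    print(n,f['camera_matrix'],f['R'],f['t'])
E
```

```text
0.0 [0.25870457 0.59559097 0.23039192] [-6.39182552e-01 -3.07551158e+00  2.97927203e-03] 0.0187
scene [[379.46607946   0.         272.636234  ]
 [  0.         379.46607946 204.32831882]
 [  0.           0.           1.        ]] [[-0.52964717  0.84789436  0.02343141]
 [ 0.47884713  0.3216906  -0.81683571]
 [-0.70012806 -0.42141466 -0.5763943 ]] [ 0.29523993 -0.15389323  1.17255037]
top [[389.90563553   0.         278.27241859]
 [  0.         389.90563553 208.63488157]
 [  0.           0.           1.        ]] [[ 1.11295383e-02 -9.99938024e-01 -2.83802181e-04]
 [-9.87495503e-01 -1.09464148e-02 -1.57266676e-01]
 [ 1.57253823e-01  2.03055887e-03 -9.87556131e-01]] [-0.03260602  0.53965137  0.8779496 ]
```

View pics/scene.png

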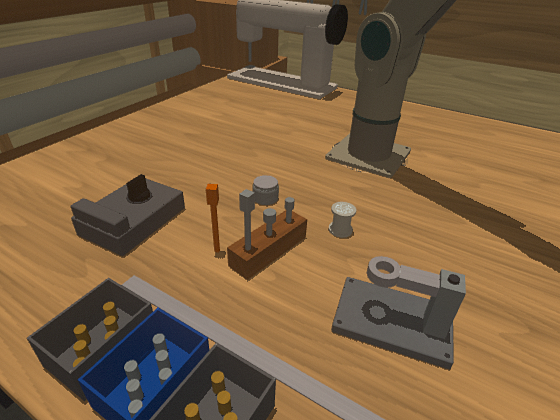

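View pics/top.png

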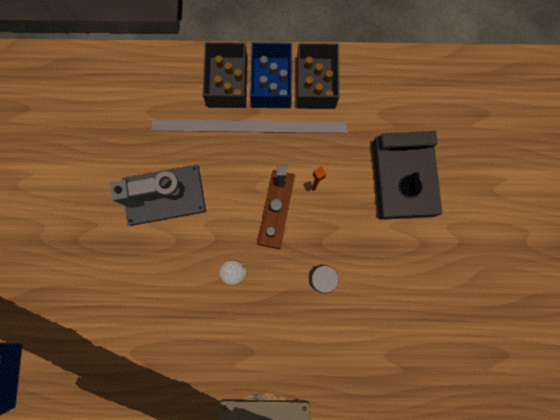

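The scene view shows the console and knob (137,188), the orange decoy (212,190), the long punch (247,200) and the ring (384,268). In the top view the knob is at (411,185), the long punch head at (281,172), the ring at (166,183), the spool at (232,272) and the tin at (324,279).

```bash
cat > h.py <<'E'
import numpy as np,cv2
def cloud(f,R=None,t=None):
    K=f['camera_matrix'];z=f['range_z'];v,u=np.mgrid[:z.shape[0],:z.shape[1]]
    P=np.stack([(u-K[0,2])/K[0,0]*z,(v-K[1,2])/K[1,1]*z,z],-1)
    if R is None:R,t=f['R'],f['t']
    X=(P-t)@R
    X[z==0]=np.nan
    return X
def rect(p):
    r=cv2.minAreaRect((p[:,:2]*1000).astype(np.float32));return np.round(r[0],1),np.round(r[1],1),round(r[2],1)
E
python3 - <<'E'
from h import *
C={n:cloud(dict(np.load(n+'.npz'))) for n in('scene','top')}
def sel(n,u0,u1,v0,v1,z0,z1):
    X=C[n][v0:v1,u0:u1].reshape(-1,3);return X[(X[:,2]>z0)&(X[:,2]<z1)]
for nm,a in dict(knob_t=('top',395,430,165,205,.075,.11),knob_s=('scene',120,155,170,205,.07,.11),head_t=('top',268,292,158,190,.16,.19),head_s=('scene',236,258,185,213,.165,.19),
  ring_t=('top',152,182,168,198,.10,.13),ring_s=('scene',364,402,254,290,.115,.13),rack=('top',255,300,160,252,.04,.06),console=('top',370,445,130,222,.035,.06),base=('top',115,210,160,230,.01,.03),orange=('top',305,330,160,195,.1,.25)).items():
    p=sel(*a);print(nm,len(p))
    if len(p)>3:print(rect(p),p.mean(0).round(4),p.min(0).round(3),p.max(0).round(3))
E
```

```text
knob_t 176
(array([ 596.1, -337.2]), array([46. , 13.3]), 3.6) [ 0.595  -0.3356  0.0921] [ 0.573 -0.344  0.075] [ 0.619 -0.33   0.1  ]
knob_s 266
(array([ 598.2, -335.9]), array([48.5, 14.3]), 2.5) [ 0.6001 -0.3333  0.087 ] [ 0.574 -0.344  0.07 ] [ 0.623 -0.329  0.1  ]
head_t 108
(array([599.9, -32.7]), array([21.2, 18.7]), 0.5) [ 0.5979 -0.0327  0.1729] [ 0.589 -0.042  0.16 ] [ 0.61  -0.023  0.178]
head_s 144
(array([600., -32.]), array([22.6, 22.1]), 1.5) [ 0.6029 -0.0301  0.1726] [ 0.589 -0.043  0.165] [ 0.611 -0.021  0.177]
ring_t 435
(array([584.3, 223.4]), array([56. , 50.8]), 82.8) [0.5819 0.2231 0.117 ] [0.558 0.195 0.1  ] [0.61  0.254 0.124]
ring_s 541
(array([584.7, 222.4]), array([51.9, 51.4]), 18.6) [0.587  0.2241 0.1197] [0.559 0.197 0.115] [0.611 0.252 0.123]
rack 1472
(array([541.1, -21.5]), array([ 55. , 180.4]), 79.0) [ 0.5352 -0.0209  0.0491] [ 0.449 -0.066  0.041] [0.634 0.022 0.057]
console 3782
(array([ 624.8, -335.7]), array([197.8, 141.8]), 3.5) [ 0.6079 -0.3325  0.049 ] [ 0.523 -0.412  0.035] [ 0.72 -0.26  0.06]
base 2725
(array([577.6, 255.9]), array([121.5, 191.3]), 11.2) [0.5696 0.2395 0.0192] [0.501 0.152 0.01 ] [0.653 0.358 0.03 ]
orange 140
(array([ 599.6, -113. ]), array([20.2, 19.9]), 27.8) [ 0.5974 -0.1122  0.1525] [ 0.586 -0.126  0.124] [ 0.611 -0.1    0.162]
```

move_arm:
  steps: [8.5,-4.2,-4.4,0,0,0,0,8.5,-4.2,-4.4,0,0,0,0,8.5,-4.2,-4.4,0,0,0,0,8.5,-4.2,-4.4,0,0,0,0,8.5,-4.2,-4.4,0,0,0,0,8.5,-4.2,-4.4,0,0,0,0,8.5,-4.2,-4.4,0,0,0,0,8.5,-4.2,-4.4,0,0,0,0,8.5,-4.2,-4.4,0,0,0,0,8.5,-4.2,-4.4,0,0,0,0]
  newtons: 40

```text
clock: 1.35
eef_pos: [0.4692, 0.0235, 0.2312]
tcp_rot: [-0.639, -3.076, -0.0]
wrist_force: [1.6, 1.5, 0.7]
gripper_width: 0.0847
grasp_force: 0.0
```

```bash
cat >> h.py <<'E'
from scipy.spatial.transform import Rotation as Ro
def go(bot,p,yaw):  # yaw: tool y heading, deg
    s=bot.state();R=Ro.from_rotvec(s['tcp_rot'])
    c,d=np.cos(np.radians(yaw)),np.sin(np.radians(yaw))
    T=Ro.from_matrix(np.array([[-d,c,0],[c,d,0],[0,0,-1.]]))
    y=R.as_matrix()[:,1]
    print('t',round(s['clock'],2),'pos',s['eef_pos'].round(4),'yaw',np.degrees(np.arctan2(y[1],y[0])).round(2),'q',np.round(s['joints'],2))
    print('F',np.round(s['wrist_force'],1),'M',np.round(s['moment'],3),'w',s['gripper_width'],s['grasp_force'])
    dw=np.array(p)-s['eef_pos']
    print('shift now cm',(R.inv().apply(dw)*100).round(2),'turn',np.degrees((R.inv()*T).as_rotvec()).round(2),'shift after turn',(T.inv().apply(dw)*100).round(2))
E
python3 -c "
from h import *;from cell import bot
go(bot,[.597,-.3365,.16],93.3)"
```

```text
t 1.35 pos [0.4692 0.0235 0.2312] yaw 66.54 q [-0.19  0.38  0.1   2.   -0.05  0.76  1.11]
F [1.6 1.5 0.7] M [ 0.019 -0.013  0.033] w 0.08466268510088641 0.0
shift now cm [-26.06 -27.94   7.12] turn [ 1.000e-02 -0.000e+00 -2.676e+01] shift after turn [-10.69 -36.68   7.12]
```

move_arm:
  steps: [8.5,-4.34,-4.46,0,0,0,0,8.5,-4.34,-4.46,0,0,0,0,8.5,-4.34,-4.46,0,0,0,0,8.5,-4.34,-4.46,0,0,0,0,8.5,-4.34,-4.46,0,0,0,0,8.5,-4.34,-4.46,0,0,0,0,8.5,0,0,2,0,0,-9,8.5,0,0,2,0,0,-9,8.5,0,0,3,0,0,-8.76,8.5,0,0,0,0,0,0]

```text
clock: 2.6
eef_pos: [0.5989, -0.323, 0.1584]
tcp_rot: [0.087, -3.135, -0.006]
wrist_force: [0.6, -1.0, 0.8]
gripper_width: 0.0848
grasp_force: 0.0
```

```bash
python3 -c "
from h import *;from cell import bot
go(bot,[.597,-.3365,.07],93.3)
s=bot.state();f=bot.grab_frame('wrist')
M=f['mount'];R=Ro.from_rotvec(s['tcp_rot']).as_matrix()
Rw=R@M[:3,:3];tw=R@M[:3,3]+s['eef_pos']
X=cloud(f,Rw.T,-Rw.T@tw)
p=X.reshape(-1,3);p=p[(p[:,2]>.085)&(p[:,2]<.105)&(abs(p[:,0]-.597)<.03)&(abs(p[:,1]+.3365)<.025)];print(len(p),rect(p) if len(p)>5 else 0)
cv2.imwrite('pics/w1.png',f['pixels'][:,:,::-1])"
```

```text
t 2.6 pos [ 0.5989 -0.323   0.1584] yaw 93.18 q [ 0.46  0.75 -0.01  1.49  0.01  0.91  2.07]
F [ 0.6 -1.   0.8] M [-0.002 -0.003 -0.004] w 0.08478487384117418 0.0
shift now cm [ 0.22 -1.37  8.83] turn [ 0.21 -0.31 -0.12] shift after turn [ 0.27 -1.34  8.84]
1333 (array([ 596.8, -337.7]), array([45.8, 12. ]), 3.2)
```

View pics/w1.png

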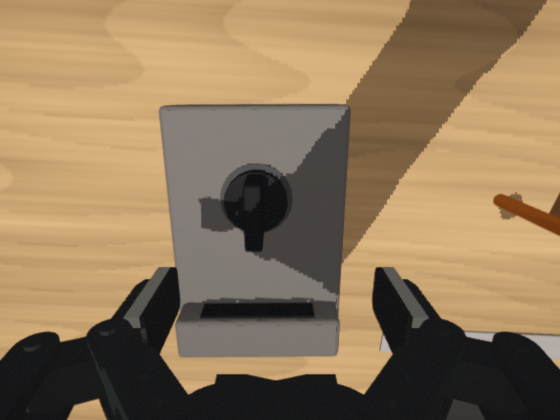

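The wrist view shows the knob bar at (255,210), lined up between the fingers with the display housing below it (258,325). The measured bar centre is (0.5968, -0.3377). Next I descend and grip.

move_arm:
  steps: [6,0.1,-0.75,0,0.2,-0.3,0,6,0.1,-0.75,2,0,0,0,6,0,0,3,0,0,0,6,0,0,2.9,0,0,0,6,0,0,0.9,0,0,0,6,0,0,0,0,0,0]

```text
clock: 3.4
eef_pos: [0.6001, -0.3395, 0.0728]
tcp_rot: [-0.089, 3.136, -0.005]
wrist_force: [0.0, 0.3, 0.2]
gripper_width: 0.0599
grasp_force: 0.0
```

```bash
python3 -c "
from h import *;from cell import bot
go(bot,[.5968,-.3377,.07],93.3)"
```

```text
t 3.4 pos [ 0.6001 -0.3395  0.0728] yaw 93.25 q [ 0.48  0.86 -0.01  1.52  0.01  0.75  2.09]
F [0.  0.3 0.2] M [ 0.014 -0.025  0.005] w 0.059912257978013944 0.0
shift now cm [0.32 0.2  0.28] turn [-0.19  0.25 -0.05] shift after turn [0.32 0.2  0.28]
```

move_arm:
  steps: [6,0.32,0.2,0.2,0,0,0,6,0,0,0,0,0,0,0.5,0,0,0,0,0,0,0.5,0,0,0,0,0,0,0.5,0,0,0,0,0,0,0.5,0,0,0,0,0,0,0.5,0,0,0,0,0,0,0.5,0,0,0,0,0,0]
  newtons: 40

```text
clock: 4.4
eef_pos: [0.5973, -0.3377, 0.0716]
tcp_rot: [-0.09, 3.135, -0.006]
wrist_force: [-0.7, 0.0, 4.3]
gripper_width: 0.0116
grasp_force: 42.1
```

```bash
python3 -c "
from h import *;from cell import bot
go(bot,[.5968,-.3377,.07],93.3-68.75)"
```

```text
t 4.4 pos [ 0.5973 -0.3377  0.0716] yaw 93.27 q [ 0.48  0.86 -0.01  1.53  0.01  0.74  2.09]
F [-0.7  0.   4.3] M [ 0.033  0.159 -0.072] w 0.01161673925468904 42.13488757610321
shift now cm [0.05 0.   0.16] turn [ 0.    0.42 68.72] shift after turn [ 0.02 -0.04  0.16]
```

Gripped. I twist clockwise (positive about tool z), 69° first and then a little more to feel the stop.

move_arm:
  steps: [0.5,0,0,0,0,0,8,0.5,0,0,0,0,0,8,0.5,0,0,0,0,0,8,0.5,0,0,0,0,0,8,0.5,0,0,0,0,0,8,0.5,0,0,0,0,0,8,0.5,0,0,0,0,0,8,0.5,0,0,0,0,0,8,0.5,0,0,0,0,0,3,0.5,0,0,0,0,0,0]

```text
clock: 5.65
eef_pos: [0.5968, -0.3385, 0.0716]
tcp_rot: [1.654, 2.663, -0.002]
wrist_force: [-0.5, -2.1, 4.8]
gripper_width: 0.011
grasp_force: 42.3
```

```bash
python3 -c "
from h import *;from cell import bot
go(bot,[.5968,-.3377,.07],93.3-68.75)"
```

```text
t 5.65 pos [ 0.5968 -0.3385  0.0716] yaw 26.31 q [ 0.31  0.88  0.3   1.54 -0.34  0.76  1.21]
F [-0.5 -2.1  4.8] M [-0.494  0.465 -0.005] w 0.011040428832691192 42.33745336532593
shift now cm [0.07 0.04 0.16] turn [0.14 0.38 1.76] shift after turn [0.07 0.04 0.16]
```

move_arm:
  steps: [0.5,0,0,0,0,0,2,0.5,0,0,0,0,0,1.5,0.5,0,0,0,0,0,1.5,0.5,0,0,0,0,0,0]

```text
clock: 6.15
eef_pos: [0.5968, -0.3385, 0.0716]
tcp_rot: [1.765, 2.59, -0.003]
wrist_force: [-2.3, -2.5, 5.6]
gripper_width: 0.011
grasp_force: 54.7
```

```bash
python3 -c "
from h import *;from cell import bot
go(bot,[.5968,-.3377,.07],93.3-68.75)"
```

```text
t 6.15 pos [ 0.5968 -0.3385  0.0716] yaw 21.46 q [ 0.29  0.89  0.33  1.54 -0.36  0.77  1.14]
F [-2.3 -2.5  5.6] M [-0.629  0.626  1.19 ] w 0.01103323818428267 54.671522235148586
shift now cm [0.08 0.03 0.16] turn [ 0.13  0.38 -3.09] shift after turn [0.07 0.04 0.16]
```

The moment jumped to 1.2 N·m, so the knob is at its stop. I release it, wait for the spring-back, then rise.

move_arm:
  steps: [7.5,0,0,0,0,0,-2,7.5,0,0,0,0,0,0,7.5,0,0,0,0,0,0,7.5,0,0,0,0,0,0,7.5,0,0,0,0,0,0,7.5,0,0,0,0,0,0,7.5,0,0,-3,0,0,0,7.5,0,0,-6,0,0,0,7.5,0,0,-6,0,0,0,7.5,0,0,-3,0,0,0]

```text
clock: 7.4
eef_pos: [0.5972, -0.3379, 0.2555]
tcp_rot: [1.721, 2.614, 0.001]
wrist_force: [0.6, -0.3, -0.3]
gripper_width: 0.0752
grasp_force: 0.0
```

```bash
python3 -c "
from h import *;from cell import bot
go(bot,[.600,-.032,.25],0.5)
f=bot.grab_frame('top')
p=cloud(f)[165:205,395:430].reshape(-1,3);p=p[(p[:,2]>.075)&(p[:,2]<.11)];print(len(p),rect(p) if len(p)>3 else '')
f=bot.grab_frame('scene')
p=cloud(f)[170:205,120:155].reshape(-1,3);p=p[(p[:,2]>.07)&(p[:,2]<.11)];print(len(p),rect(p)if len(p)>3 else '')
"
```

```text
t 7.4 pos [ 0.5972 -0.3379  0.2555] yaw 23.27 q [ 0.26  0.69  0.4   1.39 -0.28  1.1   1.1 ]
F [ 0.6 -0.3 -0.3] M [0.065 0.014 0.091] w 0.07515014226192995 0.0
shift now cm [28.   12.34  0.37] turn [ 0.51  0.46 22.77] shift after turn [30.59  0.54  0.55]
175 (array([ 596.1, -337.3]), array([45.8, 12.9]), 2.8)
269 (array([ 597.6, -336.8]), array([48. , 15.1]), 2.1)
```

move_arm:
  steps: [7.5,0,0,0,0.5,0.5,8,7.5,0,0,0,0,0,8,7.5,0,0,0,0,0,6.8,7.5,5.1,0.1,0,0,0,0,7.5,5.1,0.1,0,0,0,0,7.5,5.1,0.1,0,0,0,0,7.5,5.1,0.1,0,0,0,0,7.5,5.1,0.1,0,0,0,0,7.5,5.1,0,0,0,0,0,7.5,0,0,0,0,0,0]

```text
clock: 8.75
eef_pos: [0.5981, -0.0242, 0.2503]
tcp_rot: [-2.195, -2.233, 0.003]
wrist_force: [0.2, 0.2, -0.3]
gripper_width: 0.0749
grasp_force: 0.0
```

```bash
cat >> h.py <<'E'
def wrist(bot,name=None):
    s=bot.state();f=bot.grab_frame('wrist');M=f['mount'];R=Ro.from_rotvec(s['tcp_rot']).as_matrix()
    Rw=R@M[:3,:3];tw=R@M[:3,3]+s['eef_pos']
    if name:cv2.imwrite(f'pics/{name}.png',f['pixels'][:,:,::-1])
    return f,cloud(f,Rw.T,-Rw.T@tw)
E
python3 -c "
from h import *;from cell import bot
go(bot,[.600,-.032,.138],0.5)
f,X=wrist(bot,'w2');p=X.reshape(-1,3)
p=p[(p[:,2]>.168)&(p[:,2]<.182)&(abs(p[:,0]-.6)<.03)&(abs(p[:,1]+.032)<.03)];print(len(p),p.mean(0) if len(p) else 0,rect(p) if len(p)>5 else 0)"
```

```text
t 8.75 pos [ 0.5981 -0.0242  0.2503] yaw 0.98 q [-0.33  0.59  0.53  1.65 -0.34  1.01  0.33]
F [ 0.2  0.2 -0.3] M [-0.062 -0.036  0.02 ] w 0.0748852245608549 0.0
shift now cm [-0.85  0.27 11.23] turn [-0.48 -0.34  0.48] shift after turn [-0.79  0.18 11.23]
848 [ 0.6006193  -0.03125457  0.17525075] (array([600.6, -32.4]), array([20.4, 20. ]), 86.7)
```

View pics/w2.png

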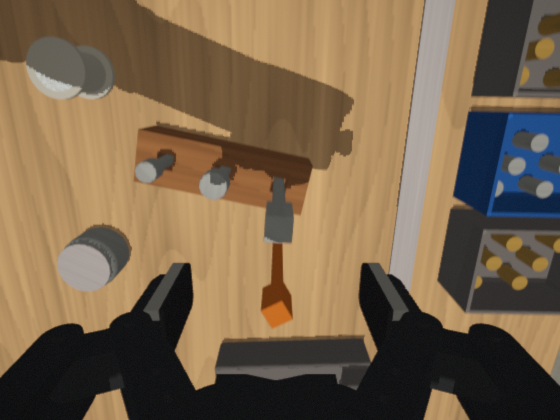

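The wrist view shows the long punch head at (279,222), the decoy at (276,310) and the short punches at (148,170) and (213,185), all clear of the finger path. The head centre measures (0.6006, -0.0324) with a yaw of about -3°.

move_arm:
  steps: [7.5,-0.85,0.3,0,-0.5,-0.3,3.7,7.5,0,0,2,0,0,0,7.5,0,0,2,0,0,0,7.5,0,0,0,0,0,0]

```text
clock: 9.3
eef_pos: [0.6002, -0.0411, 0.2102]
tcp_rot: [2.284, 2.154, -0.006]
wrist_force: [0.3, -0.4, 1.1]
gripper_width: 0.0752
grasp_force: 0.0
```

```bash
python3 -c "
from h import *;from cell import bot
go(bot,[.6005,-.0324,.138],-2.7)
f,X=wrist(bot);p=X.reshape(-1,3)
p=p[(p[:,2]>.170)&(p[:,2]<.182)&(abs(p[:,0]-.6)<.03)&(abs(p[:,1]+.032)<.03)];print(len(p),p.mean(0) if len(p) else 0,rect(p) if len(p)>5 else 0)"
```

```text
t 9.3 pos [ 0.6002 -0.0411  0.2102] yaw -3.37 q [-0.3   0.63  0.53  1.69 -0.38  0.92  0.31]
F [ 0.3 -0.4  1.1] M [0.012 0.022 0.009] w 0.07520205678611663 0.0
shift now cm [ 0.9  -0.01  7.21] turn [-0.06  0.24 -0.67] shift after turn [ 0.87 -0.01  7.22]
1226 [ 0.6006861  -0.03139589  0.17546597] (array([600.6, -32.3]), array([20.2, 20. ]), 86.5)
```

move_arm:
  steps: [7.5,0.9,0,0,0,0.2,0,7.5,0,0,3.5,0,0,0,7.5,0,0,2,0,0,0,7.5,0,0,0,0,0,0,7.5,0,0,0,0,0,0]

```text
clock: 9.98
eef_pos: [0.6034, -0.0305, 0.1581]
tcp_rot: [2.28, 2.156, 0.006]
wrist_force: [0.5, 0.3, 0.4]
gripper_width: 0.0749
grasp_force: 0.0
```

```bash
python3 -c "
from h import *;from cell import bot
go(bot,[.6006,-.0324,.138],-3.4)"
```

```text
t 9.97 pos [ 0.6034 -0.0305  0.1581] yaw -3.21 q [-0.29  0.7   0.49  1.74 -0.43  0.81  0.34]
F [0.5 0.3 0.4] M [ 0.043  0.039 -0.014] w 0.07488939264087421 0.0
shift now cm [-0.21 -0.28  2.01] turn [ 0.3  -0.02  0.19] shift after turn [-0.21 -0.27  2.01]
```

move_arm:
  steps: [7.5,-0.2,-0.3,1,0.3,0,0,7.5,0,0,0.9,0,0,0,7.5,0,0,0,0,0,0,7.5,0,0,0,0,0,0]

```text
clock: 10.48
eef_pos: [0.5994, -0.0324, 0.1378]
tcp_rot: [-2.282, -2.157, 0.002]
wrist_force: [0.0, 0.4, 1.3]
gripper_width: 0.075
grasp_force: 0.0
```

```bash
python3 -c "
from h import *;from cell import bot
go(bot,[.6006,-.0324,.138],-3.4)"
```

```text
t 10.47 pos [ 0.5994 -0.0324  0.1378] yaw -3.22 q [-0.28  0.72  0.47  1.76 -0.44  0.77  0.36]
F [0.  0.4 1.3] M [ 0.009 -0.023 -0.03 ] w 0.07504691607245327 0.0
shift now cm [ 0.    0.12 -0.02] turn [-0.12 -0.02  0.18] shift after turn [ 0.    0.12 -0.02]
```

move_arm:
  steps: [7.5,0,0.1,0,-0.1,0,0,1.5,0,0,0,0,0,0,1.5,0,0,0,0,0,0,1.5,0,0,0,0,0,0,1.5,0,0,0,0,0,0,1.5,0,0,0,0,0,0,1.5,0,0,0,0,0,0,1.5,0,0,0,0,0,0]
  newtons: 70

```text
clock: 11.48
eef_pos: [0.6003, -0.0324, 0.138]
tcp_rot: [-2.283, -2.158, 0.0]
wrist_force: [-1.0, 0.7, 4.0]
gripper_width: 0.0195
grasp_force: 68.5
```

```bash
python3 -c "
from h import *;from cell import bot
go(bot,[.6006,-.0324,.26],-3.4)"
```

```text
t 11.47 pos [ 0.6003 -0.0324  0.138 ] yaw -3.22 q [-0.28  0.72  0.47  1.76 -0.44  0.77  0.36]
F [-1.   0.7  4. ] M [0.114 0.467 0.031] w 0.019542826043704203 68.539799451828
shift now cm [ 1.00e-02  3.00e-02 -1.22e+01] turn [-0.03 -0.03  0.18] shift after turn [ -0.     0.03 -12.2 ]
```

move_arm:
  steps: [1.5,0,0,-1,0,0,0,1.5,0,0,-1.5,0,0,0,1.5,0,0,-1.5,0,0,0,1.5,0,0,-2,0,0,0,1.5,0,0,-2.5,0,0,0,1.5,0,0,-3,0,0,0,1.5,0,0,-2.5,0,0,0,1.5,0,0,-1.5,0,0,0,1.5,0,0,0,0,0,0]

```text
clock: 12.6
eef_pos: [0.6009, -0.0326, 0.2941]
tcp_rot: [2.282, 2.157, 0.003]
wrist_force: [-0.2, 0.4, -1.8]
gripper_width: 0.0191
grasp_force: 68.6
```

```bash
python3 -c "
from h import *;from cell import bot
go(bot,[.5845,.2224,.295],-3.2)
f=bot.grab_frame('scene');cv2.imwrite('pics/s3.png',f['pixels'][:,:,::-1])"
```

```text
t 12.6 pos [ 0.6009 -0.0326  0.2941] yaw -3.22 q [-0.34  0.55  0.57  1.59 -0.32  1.1   0.26]
F [-0.2  0.4 -1.8] M [-0.002 -0.003 -0.029] w 0.019140314653467133 68.59095811843872
shift now cm [25.36 -3.07 -0.08] turn [ 0.11 -0.03 -0.02] shift after turn [25.37 -3.07 -0.09]
```

View pics/s3.png

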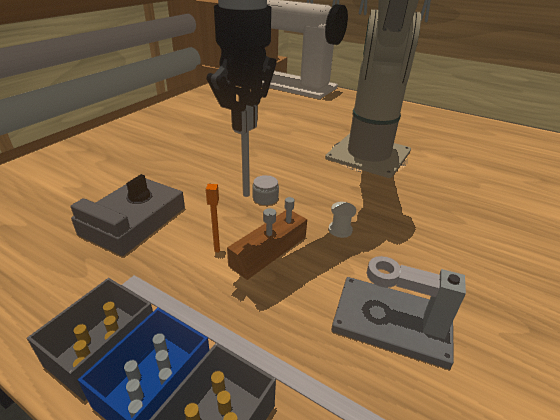

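The scene view shows the punch out of the rack and hanging upright, with its head in the fingers at (245,115) and its tip at (246,195). The short punches and the decoy haven't moved. I carry it over the ring.

move_arm:
  steps: [1.5,3,-0.35,0,0,0,0,1.5,4.5,-0.55,0,0,0,0,1.5,5,-0.6,0,0,0,0,1.5,5,-0.6,0,0,0,0,1.5,4.3,-0.55,0,0,0,0,1.5,2.5,-0.3,0,0,0,0,1.5,1.06,-0.12,0,0,0,0,1.5,0,0,0,0,0,0,1.5,0,0,0,0,0,0]

```text
clock: 13.78
eef_pos: [0.5843, 0.2203, 0.2929]
tcp_rot: [2.286, 2.155, -0.002]
wrist_force: [0.3, 0.3, -1.7]
gripper_width: 0.0195
grasp_force: 68.5
```

```bash
cat >> h.py <<'E'
def stem(bot,name=None):
    # stem line & ring from the scene cam, ring from top cam; depth points
    f=bot.grab_frame('scene');X=cloud(f);c=-f['R'].T@f['t'];s=bot.state();e=s['eef_pos']
    p=X.reshape(-1,3);m=(abs(p[:,0]-e[0])<.03)&(abs(p[:,1]-e[1])<.03)
    q=p[m&(p[:,2]>e[2]-.12)&(p[:,2]<e[2]-.005)]
    q=q[q[:,2]>.13]
    # stem surface points: per-height bins, pixel-column mid => axis ray; add radius along view dir
    for lo in np.arange(.13,.30,.015):
        b=q[(q[:,2]>=lo)&(q[:,2]<lo+.015)]
        if len(b)>15:
            d=b.mean(0)[:2]-c[:2];d/=np.linalg.norm(d);n=np.array([-d[1],d[0]])
            a=b[:,:2]@n;r=b[:,:2]@d
            mid=(a.min()+a.max())/2;xy=mid*n+(r.min()+.006)*d
            print('stem z',round(lo+.0075,3),len(b),'w',round((a.max()-a.min())*1e3,1),(xy*1e3).round(1))
    if len(q):print('zmin',q[:,2].min())
    if name:cv2.imwrite(f'pics/{name}.png',f['pixels'][220:360,300:480,::-1].repeat(4,0).repeat(4,1))
    for n,g in(('s',X),('t',cloud(bot.grab_frame('top')))):
        p=g.reshape(-1,3);r=p[(p[:,2]>.116)&(p[:,2]<.125)&(abs(p[:,0]-.5845)<.03)&(abs(p[:,1]-.2224)<.03)]
        A=np.c_[r[:,:2],np.ones(len(r))]
        print(n,len(r),cv2.minEnclosingCircle((r[:,:2]*1000).astype(np.float32)))
E
python3 -c "
from h import *;from cell import bot
go(bot,[.5845,.2224,.295],-3.2)
stem(bot,'s4')"
```

```text
t 13.78 pos [0.5843 0.2203 0.2929] yaw -3.37 q [-0.74  0.59  0.57  1.52 -0.34  1.13 -0.16]
F [ 0.3  0.3 -1.7] M [-0.043 -0.038 -0.016] w 0.01951830180065794 68.46630334854126
shift now cm [ 0.21  0.01 -0.21] turn [-0.03  0.06 -0.17] shift after turn [ 0.21  0.01 -0.21]
stem z 0.183 67 w 11.8 [586.1 220.1]
stem z 0.198 69 w 11.9 [585.5 219.9]
stem z 0.213 77 w 11.9 [586. 220.]
stem z 0.228 75 w 11.6 [586.  220.1]
stem z 0.243 80 w 11.8 [585.2 219.9]
stem z 0.258 85 w 11.8 [585.6 220. ]
stem z 0.273 93 w 11.9 [585.7 220. ]
stem z 0.288 40 w 11.1 [586.1 219.9]
zmin 0.17324771139718648
s 558 ((583.1765747070312, 227.20970153808594), 30.618593215942383)
t 326 ((579.8634643554688, 224.81092834472656), 30.656253814697266)
```

View pics/s4.png

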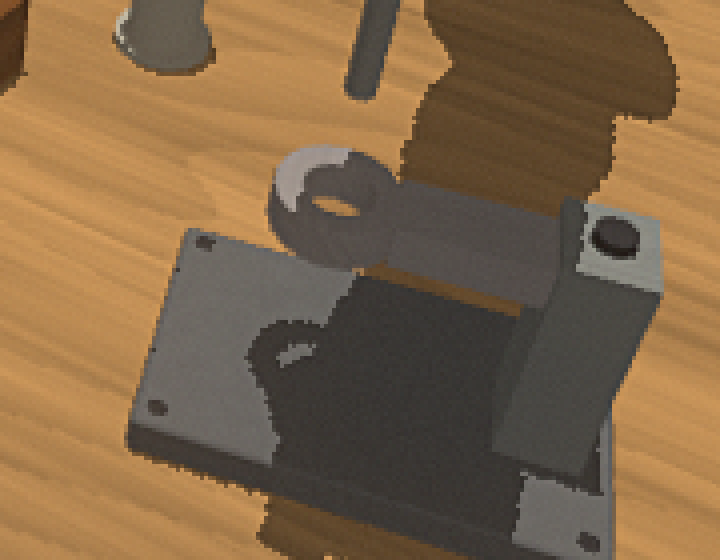

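The crop shows the punch tip at (362,90) above the ring (bore at (335,205)), upright and well clear. I fit the bore more closely.

```bash
cat >> h.py <<'E'
from scipy.optimize import least_squares
def bore(X,c0=(.5845,.2224)):
    p=X.reshape(-1,3);p=p[(abs(p[:,2]-np.array(.1205))<.004)][:,:2];c=np.array(c0)
    for _ in range(4):
        d=p-c;r=np.hypot(*d.T);a=np.degrees(np.arctan2(d[:,1],d[:,0]));E=[];r0=[]
        for k in range(-180,180,12):
            m=(a>=k)&(a<k+12)&(r<.029)&(r>.010)
            if m.sum()<2:continue
            i=np.where(m)[0];E.append(p[i[r[i].argmin()]]);r0.append(0)
            if k<50 or k>155:E.append(p[i[r[i].argmax()]]);r0.append(1)
        E=np.array(E);r0=np.array(r0)
        f=lambda q:np.hypot(E[:,0]-q[0],E[:,1]-q[1])-np.where(r0,q[3],q[2])
        s=least_squares(f,[*c,.014,.026],loss='soft_l1',f_scale=.001);c=s.x[:2]
    return len(E),(s.x*1e3).round(2),round(np.std(f(s.x))*1e3,2)
E
python3 -c "
from h import *;from cell import bot
for n in('scene','top'):print(n,bore(cloud(dict(np.load(n+'.npz')))))
f,X=wrist(bot,'w5')
try:print('w',bore(X))
except Exception as e:print(e)
"
```

```text
scene (52, array([584.99, 222.28,  14.5 ,  25.68]), np.float64(0.57))
top (52, array([584.07, 220.95,  14.74,  24.97]), np.float64(0.72))
w (48, array([584.8 , 222.16,  14.05,  25.54]), np.float64(1.26))
```

View pics/w5.png

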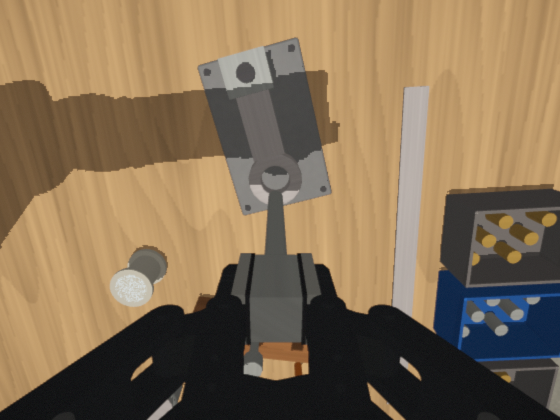

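The wrist view shows the punch shaft running from the head at (275,300) towards the bore at (276,178). The ring fit agrees between views at about (585, 222.2). I correct by +2 mm in y, lower to just above the ring and check.

move_arm:
  steps: [1.5,0.22,0,1,0,0,0,1.5,0,0,1.4,0,0,0,1.5,0,0,0,0,0,0,1.5,0,0,0,0,0,0,1.5,0,0,0,0,0,0]

```text
clock: 14.55
eef_pos: [0.5844, 0.2247, 0.2693]
tcp_rot: [-2.283, -2.158, -0.001]
wrist_force: [0.3, 0.2, -2.5]
gripper_width: 0.019
grasp_force: 68.5
```

```bash
python3 -c "
from h import *;from cell import bot
go(bot,[.5843,.2224,.183],-3.2)
stem(bot)"
```

```text
t 14.55 pos [0.5844 0.2247 0.2693] yaw -3.23 q [-0.74  0.61  0.56  1.55 -0.35  1.08 -0.15]
F [ 0.3  0.2 -2.5] M [ 0.02  -0.015  0.043] w 0.018988633025099483 68.4900712966919
shift now cm [-0.24 -0.    8.63] turn [ 0.02 -0.04 -0.03] shift after turn [-0.23 -0.    8.63]
stem z 0.153 46 w 12.0 [585.5 224.5]
stem z 0.168 62 w 11.5 [585.6 224.6]
stem z 0.183 69 w 11.8 [586.9 224.7]
stem z 0.198 70 w 11.8 [585.1 224.3]
stem z 0.213 76 w 12.0 [585.6 224.4]
stem z 0.228 78 w 11.7 [585.5 224.4]
stem z 0.243 83 w 11.9 [585.4 224.3]
stem z 0.258 70 w 11.7 [586.3 224.3]
zmin 0.1496731924595716
s 552 ((580.9298095703125, 225.7288818359375), 31.0745906829834)
t 322 ((581.1965942382812, 226.1529083251953), 30.540681838989258)
```

move_arm:
  steps: [1.5,-0.22,0,0,0,0,0,1.5,0,0,0,0,0,0,1.5,0,0,0,0,0,0,1.5,0,0,0,0,0,0,1.5,0,0,0,0,0,0,1.5,0,0,0,0,0,0]

```text
clock: 15.4
eef_pos: [0.584, 0.2225, 0.269]
tcp_rot: [-2.283, -2.158, 0.0]
wrist_force: [0.1, -0.8, -2.5]
gripper_width: 0.0194
grasp_force: 68.5
```

```bash
python3 -c "
from h import *;from cell import bot
go(bot,[.5843,.2224,.183],-3.2)"
```

```text
t 15.4 pos [0.584  0.2225 0.269 ] yaw -3.22 q [-0.74  0.61  0.56  1.56 -0.35  1.08 -0.15]
F [ 0.1 -0.8 -2.5] M [-0.026 -0.065 -0.018] w 0.019390530831194 68.49114775657654
shift now cm [-0.01  0.04  8.6 ] turn [-0.03 -0.02 -0.02] shift after turn [-0.01  0.03  8.6 ]
```

Centred and settled. I lower in two stages and check in between.

move_arm:
  steps: [1.5,0,0,0.8,0,0,0,1.5,0,0,0.8,0,0,0,1.5,0,0,0.8,0,0,0,1.5,0,0,0.8,0,0,0,1.5,0,0,0.6,0,0,0,1.5,0,0,0,0,0,0]

```text
clock: 16.15
eef_pos: [0.5837, 0.2225, 0.2303]
tcp_rot: [-2.282, -2.157, 0.002]
wrist_force: [-0.0, -0.7, -2.1]
gripper_width: 0.0192
grasp_force: 68.5
```

```bash
python3 -c "
from h import *;from cell import bot
go(bot,[.5843,.2224,.183],-3.2)
stem(bot)"
```

```text
t 16.15 pos [0.5837 0.2225 0.2303] yaw -3.22 q [-0.73  0.65  0.54  1.6  -0.38  1.   -0.13]
F [-0.  -0.7 -2.1] M [0.007 0.058 0.01 ] w 0.019150385833071312 68.49128365516663
shift now cm [-0.    0.07  4.73] turn [-0.08  0.   -0.02] shift after turn [-0.    0.07  4.73]
stem z 0.138 61 w 11.8 [584.6 222.2]
stem z 0.153 62 w 11.7 [584. 222.]
stem z 0.168 65 w 11.9 [584.6 222.1]
stem z 0.183 65 w 11.6 [584.9 222.2]
stem z 0.198 71 w 11.6 [585.2 222.1]
stem z 0.213 74 w 11.9 [584.9 222.1]
zmin 0.1303316507999276
s 535 ((582.3875122070312, 227.31317138671875), 31.053333282470703)
t 322 ((580.0709228515625, 226.05914306640625), 31.28422737121582)
```

move_arm:
  steps: [1.5,0,0.03,0.8,0,0,0,1.5,0,0,0.8,0,0,0,1.5,0,0,0.8,0,0,0,1.5,0,0,0.8,0,0,0,1.5,0,0,0.8,0,0,0,1.5,0,0,0.7,0,0,0,1.5,0,0,0,0,0,0,1.5,0,0,0,0,0,0,1.5,0,0,0,0,0,0,1.5,0,0,0,0,0,0]

```text
clock: 17.5
eef_pos: [0.5844, 0.2226, 0.1843]
tcp_rot: [-2.283, -2.158, -0.001]
wrist_force: [-0.3, -0.4, -4.0]
gripper_width: 0.0191
grasp_force: 68.5
```

```bash
python3 -c "
from h import *;from cell import bot
go(bot,[.5843,.2224,.183],-3.2)
stem(bot,'s6');print(bot.state()['qd'].round(4) if hasattr(bot.state()['qd'],'round') else bot.state()['qd'])"
```

```text
t 17.5 pos [0.5844 0.2226 0.1843] yaw -3.22 q [-0.71  0.7   0.51  1.65 -0.41  0.9  -0.1 ]
F [-0.3 -0.4 -4. ] M [ 0.019  0.03  -0.001] w 0.01909477047927057 68.48955273628235
shift now cm [-0.02 -0.01  0.13] turn [ 0.   -0.04 -0.02] shift after turn [-0.02 -0.01  0.13]
stem z 0.138 61 w 11.8 [585.2 222.3]
stem z 0.153 63 w 11.7 [585.7 222.2]
stem z 0.168 62 w 11.9 [587.  222.4]
zmin 0.13017070173870057
s 541 ((582.4393310546875, 227.2512664794922), 31.110530853271484)
t 273 ((579.5167236328125, 225.33721923828125), 31.281850814819336)
[-0.0011  0.001   0.0001  0.0002  0.      0.0002  0.0004]
```

View pics/s6.png

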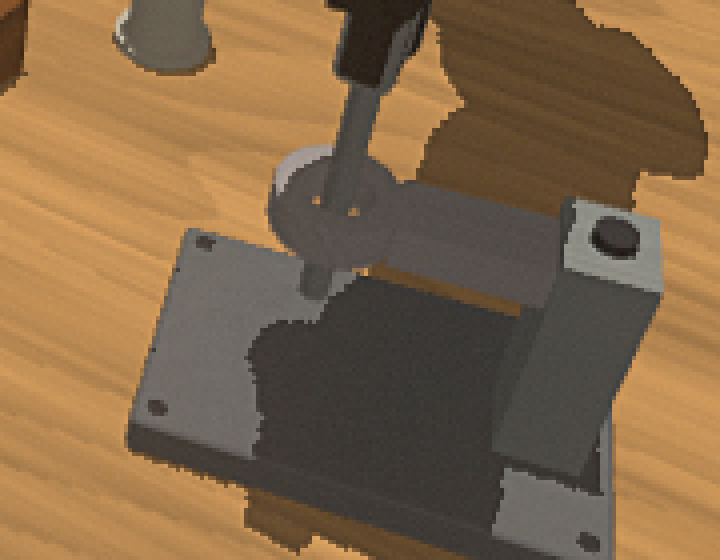

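The view shows the punch through the bore with gaps on both sides at (316,200) and (353,211). The tip is at (314,292), about 61 mm above the bench, still and upright. I hand it in.

```bash
python3 -c "
from cell import bot;print(bot.sign_off())"
```

```text
the job is handed in; nothing more can be done
None
```

I handed the job in at 17.5 s: the gauge was zeroed with the knob turned to its stop and sprung back, and the long punch is held still, upright and centred through the ring, gripped only by the robot, with its tip about 61 mm above the bench (half-way is 60 mm).

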